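# Find the full sugar tin at the drinks nook

### The job

Take the wooden serving board off the tops of the three sugar tins and lay it down lengthwise on the dark mat, roughly in its middle. Then lift each of the three look-alike tins in turn to feel its weight, standing the lighter ones back upright in the tray, and finish by holding up the heaviest one, upright, with its bottom well above the tops of the other two: the program ends while the gripper is still holding it. Do not drop, throw or tip over a tin, do not drop the board, and leave the other crockery, jar and bottle where they stand.

Things in the scene. Friction and masses are not known exactly. Their poses are not given: they have to be found in the camera images.
- tin_a: one of three look-alike closed tins: sage green, brass band, body 64 mm across, 100 mm high, plus a fixed wooden plug lid 44 mm across, 15 mm high (115 mm in all). Each 0.1 to 0.5 kg, the heaviest at least 130 g heavier than the others; neither name nor place tells which; contents may shift a few mm. Origin: centre of the underside. Stands on the tray floor, tins 115 mm apart along the tray's y
- tin_b: one of three look-alike closed tins: sage green, brass band, body 64 mm across, 100 mm high, plus a fixed wooden plug lid 44 mm across, 15 mm high (115 mm in all). Each 0.1 to 0.5 kg, the heaviest at least 130 g heavier than the others; neither name nor place tells which; contents may shift a few mm. Origin: centre of the underside. Stands on the tray floor, tins 115 mm apart along the tray's y
- tin_c: one of three look-alike closed tins: sage green, brass band, body 64 mm across, 100 mm high, plus a fixed wooden plug lid 44 mm across, 15 mm high (115 mm in all). Each 0.1 to 0.5 kg, the heaviest at least 130 g heavier than the others; neither name nor place tells which; contents may shift a few mm. Origin: centre of the underside. Stands on the tray floor, tins 115 mm apart along the tray's y
- board: slim pale wooden board, 56 mm wide (its x), 330 mm long (its y), 16 mm thick, 0.2 kg. Origin: centre of the underside; z up. It starts flat across the lids of the three tins, length along the row, underside 121 mm above the table; the tins' wider shoulders lie 15 mm below its underside, so fingertips may reach 13 mm below it
- tray: fixed wooden tray, 120 mm (its x) by 370 mm (its y), rim 18 mm above the table, walls 6 mm thick; its inner floor is 6 mm above the table. Origin: centre of the underside
- mat: fixed flat dark grey metal mat, 400 mm long (its x), 110 mm wide (its y), 5 mm thick. Origin: centre of the underside. It lies on the other side of the table from the tray, left or right
- jug: steel milk mug, 68 mm across, 75 mm high, with a handle, standing just beyond the tray. Origin: centre of the underside; leave it alone
- cup: blue ceramic cup, 66 mm across, 55 mm high, standing on the robot's side of the tray. Origin: centre of the underside; leave it alone
- mug: white ceramic mug, 80 mm across, 95 mm high, off to the left. Origin: centre of the underside; leave it alone
- jar: amber glass jar with a steel cap, 80 mm across, 130 mm high, off to the right. Origin: centre of the underside; leave it alone
- bottle: green glass bottle, 68 mm across, 220 mm high, off to the left. Origin: centre of the underside; leave it alone
- bowl: white ceramic bowl, 120 mm across, 50 mm high, off to the right. Origin: centre of the underside; leave it alone

How it is judged:
By the outcome, as a careful person would: the job done as asked, in the order asked, and still so for the second after the job is handed in, while the arm keeps its last pose, push and grip.
It also fails if it takes over 69 s, if anything falls off the work surface, if the arm or the gripper's body presses on something with over 40 N, if the wrist force passes 120 N, or if a joint passes its speed limit or range.

### The arm

A 7-joint arm with a two-finger parallel gripper is mounted at the origin on the work surface. World frame = base frame: x ahead of the robot, y to its left, z up, the work surface at z = 0. Lengths are in m, angles in rad, forces in N, time in s.
With the tool pointing down it reaches from about 0.4 to 0.85 m from the base axis. Payload 10.4 kg.
Tool frame: the origin (TCP) lies midway between the tips of the shut fingers; the grasp point (between the pads) lies 19 mm behind it; z points along the fingers, y is the line along which they close (so a half turn about z gives the same grasp; the last joint's range is limited). The gripper opens to 85 mm and grips with 20 to 120 N. Pads are 22 mm wide; open, the fingers measure 114 mm over their backs; the gripper's body (76 mm by 85 mm) begins 54 mm behind the grasp point. The pads swing forward as they close: fully open they stand 13 mm farther back than shut.
Start: joints at [-1.175, 0.332, -0.065, 1.46, 0.022, 1.35, -0.088], TCP at [0.254, 0.571, 0.231] pointing down, gripper open.
Joint ranges: [-2.6, 2.6], [-0.5, 2.12], [-1.47, 1.34], [0.16, 2.42], [-1.27, 4.41], [0.06, 2.06], [-2.6, 2.6]. Speed limits (rad/s): [2.22, 2.22, 2.79, 2.79, 3.14, 3.14, 3.14].

### API

Orientations are given as a unit quaternion [x, y, z, w].
In Python, from workcell import monitor, eyes, manip gives the robot as it stands.
- The arm moves only by the tool send_rows, never from a script. Its arguments are lists of equal length, an entry for each row: "offset": the shift along the tool's x, y, z in mm, a list of three; "roll": the turn about the tool's z in rad. In form: {"offset": [[tx, ty, tz], ...], "roll": [roll, ...]}. A call has exactly 5 rows; each row is the pose to reach, as a shift and turn from the pose commanded when the call began, along the tool's axes at that moment; what a row does not reach only later rows make up. A row lasts 1/12 s, in which the tool goes at most 41.7 mm and 7.16 degrees, less where a joint would pass 70% of its speed; a pose out of reach is approached as far as the arm can. A call with a gripper value outside its range is refused whole. "jaw" is the opening, from 0 (shut) to 1 (fully open), set as the call begins (left out, the last holds). The fingers move at their own pace and stop on an object; "newtons" is the grip in N (left out, the last holds). Time passes only in rows, so rows that repeat a pose let the fingers close, or fill a call up. It gives the time, the measured TCP pose, the force and the opening at its end, in the units of the state.
- monitor.get_obs(): the state, without advancing time (a new reading comes with each control period).
- eyes.camera(name): name is "side" or "top"; returns (picture, depth): 420x560x3 uint8, blue, green, red; 420x560 float32, m along the optical axis (not along the pixel's ray), 0 where there is no reading.
- eyes.camera_params(name): a dict with "fovy" (degrees; the focal length in pixels is half the picture's height over the tangent of half this angle, whatever the lens; pixels are square), "cx", "cy" (the principal point, pixels), "k1" (the pictures are not rectified: a ray, as slopes to the right and down, at radius r is drawn at 1 + k1 r^2 times it, then the intrinsics apply), "R" (3x3) and "t" (3): a world point X has camera coordinates R X + t. Camera axes: x right, y down, z forward; pixel columns grow to the right and rows downward; lengths in m; the calibration is good to about 2 mm. A picture is of the moment at which its call begins. camera_params takes no time and is no camera call.
- manip.hand_in(): hands the job in, once; it reports no verdict.
The state is a dict: "clock": time; "joint_pos": joint angles; "joint_velocities": joint speeds; "tau": joint torques, N m; "position": TCP position; "ee_rot": TCP orientation; "ft_force": force on the tool from outside, world axes, zero at the start; "torque": the same for the moment, N m; "grip_width": opening from 0.0 (shut) to 1.0 (fully open).
Only numpy, scipy, OpenCV 4.12 (cv2) and the standard library are available. Lean on these libraries where they do the work, as an engineer would, in place of code of your own. Each camera call takes 0.05 s, during which the arm holds its last target. There are 200 camera calls.

## Working session

There is one attempt and no reset: what is moved stays moved. The work goes in short steps, Python scripts to look and compute and a tool call to move; the robot and the scene stay as the last step left them, time stands still between calls to the robot, and variables do not carry over. Pictures are saved under pics/ and viewed, on a budget of 10 in all, crops included, one or two more only if the job needs it, and the job is handed in when it is done.

Besides the shell and the picture viewer there is one more tool, called after "Emit:" by a JSON object that holds its "op" and its "data", one argument or row to a line. send_rows: Moves the arm, as the interface text tells. Its arguments: {"type":"object","properties":{"offset":{"type":"array"},"roll":{"type":"array"},"jaw":{"type":"number"},"newtons":{"type":"number"}},"required":["offset","roll"]}

```bash
mkdir -p pics; cat > h.py <<'E'
import numpy as np, cv2
from workcell import monitor, eyes, manip
def K(n):
    p=eyes.camera_params(n); f=210/np.tan(np.radians(p["fovy"])/2); return p,f
def pts(n,depth):
    p,f=K(n); v,u=np.mgrid[0:420,0:560].astype(float)
    d=slopes(n,u,v); X=np.dstack([d[...,0]*depth,d[...,1]*depth,depth])
    W=(X-np.array(p["t"]))@np.array(p["R"]); W[depth<=0]=np.nan; return W
def slopes(n,u,v):
    p,f=K(n); x=(np.asarray(u,float)-p["cx"])/f; y=(np.asarray(v,float)-p["cy"])/f
    a,b=x.copy(),y.copy()
    for _ in range(20):
        s=1+p["k1"]*(a*a+b*b); a,b=x/s,y/s
    return np.stack([a,b,np.ones_like(a)],-1)
def ray(n,u,v,z):
    p,f=K(n); R=np.array(p["R"]); c=-R.T@np.array(p["t"]); d=slopes(n,u,v)@R
    return c+d*((z-c[2])/d[...,2])[...,None]
E
python3 - <<'E'
from h import *
for n in("top","side"):
    im,d=eyes.camera(n); cv2.imwrite(f"pics/{n}0.png",im); np.save(n+"d0.npy",d)
    p,f=K(n); print(n,f,p["k1"],-np.array(p["R"]).T@np.array(p["t"]), np.round(p["R"],2).tolist())
o=monitor.get_obs(); print(o)
E
```

```text
top 520.5125640680934 -0.13922145319308107 [ 0.33941734 -0.01771083  1.61642485] [[-0.02, -1.0, -0.02], [-0.99, 0.02, -0.14], [0.14, 0.02, -0.99]]
side 382.4858024343933 0.006527043266240913 [ 0.02311482 -0.52130284  0.78226463] [[0.68, -0.73, -0.01], [-0.51, -0.46, -0.73], [0.53, 0.5, -0.69]]
{'clock': 0.1, 'joint_pos': array([-1.17461797,  0.3328268 , -0.06471207,  1.46087512,  0.02159234,
        1.34988114, -0.08846704]), 'joint_velocities': array([ 0.00018263, -0.00106439, -0.00147896, -0.00223995, -0.00015997,
        0.00379994, -0.00029331]), 'tau': array([ 1.95397530e-03, -6.26739693e+01,  4.93513397e-02, -3.92428386e+01,
        1.62753998e-02,  6.89984387e-03, -8.09875542e-05]), 'position': array([0.25400894, 0.57068456, 0.2305757 ]), 'ee_rot': array([ 2.07831954e-01,  9.78164331e-01, -6.37936330e-04, -1.11708911e-04]), 'ft_force': array([ 0.50225552,  0.55350569, -0.42669729]), 'torque': array([ 0.01427183, -0.03637738,  0.0063624 ]), 'grip_width': 1.0021526418936986}
```

View pics/top0.png

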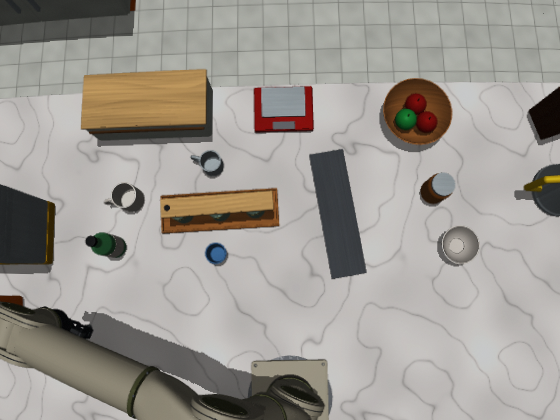

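View pics/side0.png

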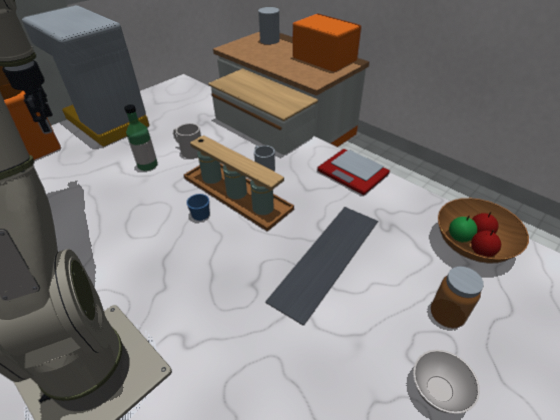

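The top view shows the board at about (161–278, 190–216) px over the tray and the mat at (310–365, 150–278). The jug is at (210,162), the cup at (216,253), the mug at (126,197) and the bottle at (105,243). The side view shows the board on three tins, with the mat at (267–377, 208–323).

```bash
cat > m.py <<'E'
from h import *
def rect(n,m,W,lab):
    P=W[m]; P=P[np.isfinite(P[:,0])]
    z=np.median(P[:,2]); P=P[abs(P[:,2]-z)<.006]
    (c,s,a)=cv2.minAreaRect((P[:,:2]*1000).astype(np.float32))
    b=cv2.boxPoints((c,s,a)); e=[b[1]-b[0],b[2]-b[1]]; L=max(e,key=np.linalg.norm)
    yaw=np.degrees(np.arctan2(L[1],L[0]))%180
    print(n,lab,"c",np.round(c,1),"size",np.round(s,1),"long axis deg",round(yaw,1),"z",round(z*1000,1),"mean",np.round(P.mean(0)*1000,1),len(P))
def comp(m,seed):
    _,l=cv2.connectedComponents(m.astype(np.uint8)); return l==l[seed[1],seed[0]]
if __name__=="__main__":
  for n,sb,sm in(("top",(220,204),(337,215)),("side",(235,160),(325,265))):
    im=cv2.imread(f"pics/{n}0.png"); d=np.load(n+"d0.npy"); W=pts(n,d)
    h=cv2.cvtColor(im,cv2.COLOR_BGR2HSV)
    wz=np.nan_to_num(W[...,2])
    rect(n,comp((wz>.125)&(wz<.155),sb),W,"board")
    rect(n,comp((h[...,2]<110)&(wz<.02)&(wz>-.01)&(h[...,1]<80),sm),W,"mat")
    if n=="top":
        tr=(h[...,1]>100)&(wz>.012)&(wz<.026); tr[:180]=0;tr[240:]=0;tr[:,:150]=0;tr[:,290:]=0
        rect(n,tr,W,"tray rim")
    for lab,(u,v) in dict(jug=(210,162),cup=(216,253),mug=(126,197),bottle=(95,240)).items():
        if n=="top": print(lab,np.round(W[v,u],3))
E
python3 m.py
```

```text
top board c [576.2 201.7] size [ 57.8 330.3] long axis deg 92.8 z 136.6 mean [576.2 201.  136.7] 2014
top mat c [ 563.2 -159.8] size [399.8 111.9] long axis deg 8.4 z 4.7 mean [ 559.3 -160.4    4.6] 3936
top tray rim c [576.3 209.3] size [120.5 367.9] long axis deg 92.2 z 16.8 mean [573.2 197.   16.6] 496
jug [0.735 0.239 0.003]
cup [0.444 0.219 0.012]
mug [ 0.63   0.512 -0.001]
bottle [0.472 0.527 0.219]
side board c [576.8 197.8] size [ 58.2 330.7] long axis deg 93.0 z 135.7 mean [575.4 183.7 135.7] 1443
side mat c [ 563.3 -162.7] size [399.3 108.4] long axis deg 8.5 z 4.4 mean [ 540.  -167.8    4.4] 5020
```

```bash
cat > plan.py <<'E'
# usage: plan.py ncalls x y z[mm] yawdeg(of tool y) -> per call end-row shift (tool axes, mm) and roll
import sys
from h import *
from scipy.spatial.transform import Rotation as Rn
def st():
    o=monitor.get_obs(); R=Rn.from_quat(o["ee_rot"]); return o,o["position"]*1000,R
if __name__=="__main__":
    o,p,R=st(); yx=R.as_matrix()[:,1]; y0=np.degrees(np.arctan2(yx[1],yx[0]))
    print("t",round(o["clock"],2),"p",np.round(p,1),"yaw",round(y0,1),"tilt",np.round(R.as_matrix()[:2,2],4),"F",np.round(o["ft_force"],2),"w",round(o["grip_width"],3),"q",np.round(o["joint_pos"],2))
    if len(sys.argv)>2:
        n=int(sys.argv[1]); T=np.array(sys.argv[2:5],float); y1=float(sys.argv[5])
        dr=(y1-y0+90)%180-90 if len(sys.argv)<7 else y1-y0
        for i in range(n):
            d=Rn.from_rotvec([0,0,np.radians(dr*i/n)])*R
            print("call",i+1,"shift",np.round(d.inv().apply((T-p)/n),1),"roll",round(-np.radians(dr/n),3))
E
python3 plan.py 3 576 200 220 2.8
```

```text
t 0.1 p [254.  570.7 230.6] yaw 66.0 tilt [-0.0005 -0.0012] F [ 0.5   0.55 -0.43] w 1.002 q [-1.17  0.33 -0.06  1.46  0.02  1.35 -0.09]
call 1 shift [-148.3  -69.2    3.6] roll 0.368
call 2 shift [-163.3  -11.3    3.5] roll 0.368
call 3 shift [-156.4   48.2    3.5] roll 0.368
```

Emit:
{"op": "send_rows", "data": {
  "offset": [
    [-20, -10, 0],
    [-50, -23, 0],
    [-85, -39, 0],
    [-118, -55, 0],
    [-148, -69, 0]
  ],
  "roll": [0.07, 0.15, 0.22, 0.3, 0.37],
  "jaw": 1,
  "newtons": 70
}}

```text
clock: 0.52
position: [0.3626, 0.4456, 0.231]
ee_rot: [0.386, 0.922, -0.0, 0.0]
ft_force: [0.5, 0.3, -0.4]
grip_width: 0.998
```

Emit:
{"op": "send_rows", "data": {
  "offset": [
    [-33, -2, 1],
    [-65, -4, 1],
    [-98, -7, 2],
    [-130, -9, 3],
    [-163, -11, 4]
  ],
  "roll": [0.07, 0.15, 0.22, 0.3, 0.37]
}}

```text
clock: 0.93
position: [0.4689, 0.323, 0.2271]
ee_rot: [0.549, 0.836, -0.0, -0.0]
ft_force: [0.5, 0.1, 0.4]
grip_width: 1.001
```

Emit:
{"op": "send_rows", "data": {
  "offset": [
    [-40, 12, 1],
    [-80, 24, 2],
    [-115, 35, 3],
    [-143, 44, 4],
    [-156, 48, 4]
  ],
  "roll": [0.07, 0.15, 0.22, 0.3, 0.37]
}}

```text
clock: 1.35
position: [0.577, 0.1957, 0.2228]
ee_rot: [0.695, 0.719, -0.001, 0.001]
ft_force: [-0.6, -0.3, 0.8]
grip_width: 1.002
```

```bash
python3 plan.py 1 576.5 200 116 2.8
```

```text
t 1.35 p [577.  195.7 222.8] yaw 1.9 tilt [ 0.0003 -0.0021] F [-0.63 -0.28  0.79] w 1.002 q [-0.68  0.31  0.35  1.54 -0.1   1.32 -0.29]
call 1 shift [  4.5  -0.4 106.8] roll -0.016
```

Emit:
{"op": "send_rows", "data": {
  "offset": [
    [2, 0, 15],
    [4, 0, 38],
    [4, 0, 63],
    [4, 0, 84],
    [4, 0, 95]
  ],
  "roll": [-0.01, -0.015, -0.015, -0.015, -0.015]
}}

```text
clock: 1.77
position: [0.5731, 0.2042, 0.1252]
ee_rot: [0.687, 0.727, -0.002, -0.001]
ft_force: [-0.6, 0.7, -0.3]
grip_width: 0.998
```

```bash
python3 plan.py 1 576.5 200 116 2.8
```

```text
t 1.77 p [573.1 204.2 125.2] yaw 3.3 tilt [-0.0036 -0.0017] F [-0.59  0.65 -0.31] w 0.998 q [-0.68  0.38  0.32  1.65 -0.13  1.13 -0.26]
call 1 shift [-4.4  3.1  9.2] roll 0.008
```

Emit:
{"op": "send_rows", "data": {
  "offset": [
    [-1, 1, 4],
    [-2, 1, 8],
    [-2, 1, 10],
    [-2, 1, 10],
    [-2, 1, 10]
  ],
  "roll": [0, 0, 0, 0, 0]
}}

```text
clock: 2.18
position: [0.5763, 0.2029, 0.1193]
ee_rot: [0.687, 0.727, 0.001, 0.0]
ft_force: [0.2, -0.2, 0.9]
grip_width: 0.997
```

```bash
python3 plan.py 1 576.5 200 116 2.8
```

```text
t 2.18 p [576.3 202.9 119.3] yaw 3.3 tilt [0.0013 0.0008] F [ 0.17 -0.23  0.87] w 0.997 q [-0.67  0.39  0.32  1.65 -0.14  1.12 -0.25]
call 1 shift [-2.9  0.1  3.3] roll 0.008
```

Down 3 mm more, close, and look at the width.

Emit:
{"op": "send_rows", "data": {
  "offset": [
    [-1, 0, 2],
    [-2, 0, 3],
    [-2, 0, 3],
    [-2, 0, 3],
    [-2, 0, 3]
  ],
  "roll": [0, 0, 0, 0, 0]
}}

```text
clock: 2.6
position: [0.5759, 0.2007, 0.1154]
ee_rot: [0.687, 0.727, 0.0, -0.0]
ft_force: [0.0, -0.4, -0.1]
grip_width: 0.999
```

Emit:
{"op": "send_rows", "data": {
  "offset": [
    [0, 0, 0],
    [0, 0, 0],
    [0, 0, 0],
    [0, 0, 0],
    [0, 0, 0]
  ],
  "roll": [0, 0, 0, 0, 0],
  "jaw": 0,
  "newtons": 70
}}

```text
clock: 3.02
position: [0.5763, 0.2009, 0.1159]
ee_rot: [0.687, 0.727, 0.001, 0.0]
ft_force: [0.7, 0.5, 5.5]
grip_width: 0.637
```

Emit:
{"op": "send_rows", "data": {
  "offset": [
    [0, 0, 0],
    [0, 0, 0],
    [0, 0, 0],
    [0, 0, 0],
    [0, 0, 0]
  ],
  "roll": [0, 0, 0, 0, 0]
}}

```text
clock: 3.43
position: [0.5763, 0.2009, 0.1159]
ee_rot: [0.687, 0.727, 0.001, 0.0]
ft_force: [0.6, -0.0, 5.1]
grip_width: 0.637
```

```bash
python3 - <<'E'
from h import *
im,d=eyes.camera("side"); cv2.imwrite("pics/s1.png",cv2.resize(im[90:240,150:310],None,fx=4,fy=4))
E
python3 plan.py
```

```text
t 3.48 p [576.3 200.8 115.9] yaw 3.3 tilt [0.0011 0.0006] F [-0.39  0.06  5.  ] w 0.634 q [-0.67  0.39  0.32  1.66 -0.14  1.11 -0.25]
```

View pics/s1.png

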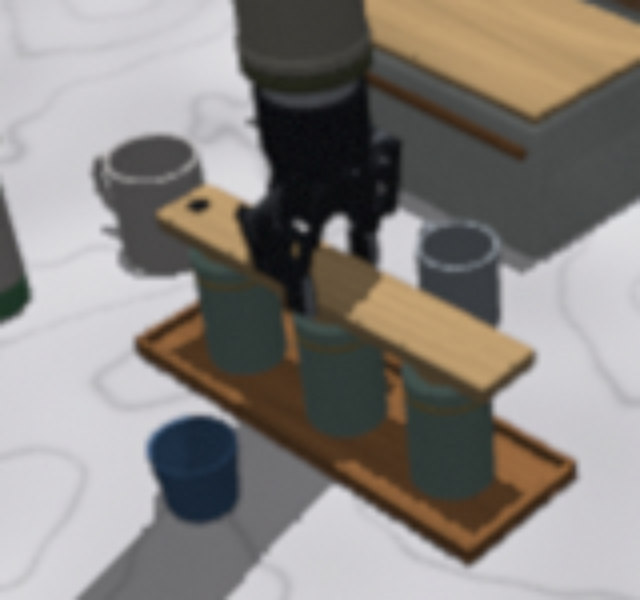

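The crop shows the gripper holding the board mid-length. The near fingertip is at about (305,310), slightly below the board's underside. I'll check the tip height from depth.

```bash
python3 - <<'E'
from h import *
im,d=eyes.camera("side"); W=pts("side",d)
for v in range(150,176):
    r=[(u,)+tuple(np.round(W[v,u]*1000).astype(int))+(int(im[v,u].max()),) for u in (222,224,226,228)]; print(v,r)
E
```

```text
150 [(222, np.int64(542), np.int64(199), np.int64(184), 20), (224, np.int64(544), np.int64(193), np.int64(186), 31), (226, np.int64(547), np.int64(188), np.int64(186), 19), (228, np.int64(548), np.int64(180), np.int64(189), 15)]
151 [(222, np.int64(548), np.int64(208), np.int64(174), 21), (224, np.int64(542), np.int64(191), np.int64(184), 58), (226, np.int64(544), np.int64(184), np.int64(187), 18), (228, np.int64(547), np.int64(179), np.int64(187), 18)]
152 [(222, np.int64(547), np.int64(207), np.int64(171), 31), (224, np.int64(541), np.int64(189), np.int64(183), 72), (226, np.int64(542), np.int64(182), np.int64(186), 15), (228, np.int64(549), np.int64(182), np.int64(182), 47)]
153 [(222, np.int64(547), np.int64(208), np.int64(167), 28), (224, np.int64(541), np.int64(190), np.int64(179), 58), (226, np.int64(545), np.int64(186), np.int64(179), 15), (228, np.int64(586), np.int64(233), np.int64(135), 73)]
154 [(222, np.int64(545), np.int64(205), np.int64(167), 23), (224, np.int64(540), np.int64(190), np.int64(176), 33), (226, np.int64(547), np.int64(190), np.int64(173), 13), (228, np.in
[... 4142 characters left out ...]
 np.int64(106), 78)]
173 [(222, np.int64(610), np.int64(312), np.int64(6), 138), (224, np.int64(543), np.int64(206), np.int64(100), 66), (226, np.int64(543), np.int64(197), np.int64(105), 59), (228, np.int64(548), np.int64(194), np.int64(103), 66)]
174 [(222, np.int64(609), np.int64(311), np.int64(3), 131), (224, np.int64(544), np.int64(209), np.int64(95), 77), (226, np.int64(544), np.int64(199), np.int64(100), 57), (228, np.int64(546), np.int64(192), np.int64(102), 57)]
175 [(222, np.int64(604), np.int64(304), np.int64(5), 123), (224, np.int64(546), np.int64(212), np.int64(88), 78), (226, np.int64(545), np.int64(201), np.int64(94), 58), (228, np.int64(547), np.int64(193), np.int64(98), 59)]
```

The tip is at about 120 mm, flush with the underside, which suits the placing. Lifting now.

Emit:
{"op": "send_rows", "data": {
  "offset": [
    [0, 0, -5],
    [0, 0, -18],
    [0, 0, -38],
    [0, 0, -58],
    [0, 0, -75]
  ],
  "roll": [0, 0, 0, 0, 0]
}}

```text
clock: 3.95
position: [0.5758, 0.2006, 0.1922]
ee_rot: [0.687, 0.727, 0.0, 0.0]
ft_force: [0.7, 0.3, -1.6]
grip_width: 0.639
```

Emit:
{"op": "send_rows", "data": {
  "offset": [
    [0, 0, -15],
    [0, 0, -27],
    [0, 0, -35],
    [0, 0, -35],
    [0, 0, -35]
  ],
  "roll": [0, 0, 0, 0, 0]
}}

```text
clock: 4.37
position: [0.5758, 0.2007, 0.2251]
ee_rot: [0.687, 0.727, -0.0, -0.0]
ft_force: [0.3, 0.1, -2.4]
grip_width: 0.636
```

```bash
python3 plan.py 4 563 -161 220 -81.6 x; python3 - <<'E'
from h import *
im,d=eyes.camera("top"); im2,d2=eyes.camera("side"); cv2.imwrite("pics/t2.png",im)
np.savez("b.npz",im=im,d=d,im2=im2,d2=d2)
from m import rect,comp
W=pts("top",d); z=np.nan_to_num(W[...,2]); h=cv2.cvtColor(im,cv2.COLOR_BGR2HSV)
m=(z>.21)&(z<.26)&(h[...,1]>70)&(h[...,2]>90); rect("top",m,W,"board up")
E
```

```text
t 4.37 p [575.8 200.7 225.1] yaw 3.3 tilt [-0.0001  0.0001] F [ 0.32  0.1  -2.37] w 0.636 q [-0.68  0.31  0.34  1.53 -0.1   1.32 -0.27]
call 1 shift [-90.1  -8.3   1.3] roll 0.37
call 2 shift [-87.   24.8   1.3] roll 0.37
call 3 shift [-72.1  54.6   1.3] roll 0.37
call 4 shift [-47.5  77.    1.3] roll 0.37
top board up c [572.9 199.3] size [ 57.1 326.6] long axis deg 93.3 z 245.8 mean [575.7 155.5 245.8] 1230
```

View pics/t2.png

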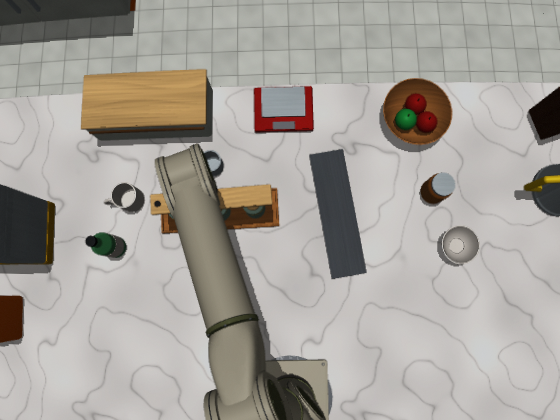

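The top view shows the board held level at (150–275, 185–213) px, with one tin in the tray still upright and visible at (255,210). The board's top is 20.7 mm above the TCP, so its underside is at TCP + 4.7 mm. Moving to the mat.

Emit:
{"op": "send_rows", "data": {
  "offset": [
    [-8, 0, 0],
    [-24, -2, 0],
    [-45, -4, 0],
    [-68, -6, 0],
    [-90, -8, 0]
  ],
  "roll": [0.03, 0.1, 0.18, 0.27, 0.37]
}}

```text
clock: 4.88
position: [0.5726, 0.1086, 0.2246]
ee_rot: [0.81, 0.586, -0.001, -0.0]
ft_force: [0.5, 0.4, -2.6]
grip_width: 0.638
```

Emit:
{"op": "send_rows", "data": {
  "offset": [
    [-17, 5, 0],
    [-35, 10, 0],
    [-52, 15, 0],
    [-70, 20, 0],
    [-87, 25, 0]
  ],
  "roll": [0.07, 0.15, 0.22, 0.3, 0.37]
}}

```text
clock: 5.3
position: [0.5694, 0.0181, 0.2247]
ee_rot: [0.904, 0.427, -0.001, -0.0]
ft_force: [0.4, 0.5, -2.3]
grip_width: 0.64
```

Emit:
{"op": "send_rows", "data": {
  "offset": [
    [-14, 11, 0],
    [-29, 22, 0],
    [-43, 33, 0],
    [-58, 44, 0],
    [-72, 55, 0]
  ],
  "roll": [0.07, 0.15, 0.22, 0.3, 0.37]
}}

```text
clock: 5.72
position: [0.5665, -0.0723, 0.2247]
ee_rot: [0.967, 0.253, -0.0, -0.0]
ft_force: [-0.4, -0.0, -2.1]
grip_width: 0.642
```

Emit:
{"op": "send_rows", "data": {
  "offset": [
    [-12, 19, 0],
    [-24, 38, 0],
    [-34, 56, 0],
    [-43, 70, 0],
    [-47, 77, 0]
  ],
  "roll": [0.09, 0.18, 0.26, 0.33, 0.37]
}}

```text
clock: 6.13
position: [0.5633, -0.1641, 0.2249]
ee_rot: [0.998, 0.07, -0.0, 0.0]
ft_force: [-0.3, 0.0, -2.2]
grip_width: 0.641
```

Emit:
{"op": "send_rows", "data": {
  "offset": [
    [0, 0, 10],
    [0, 0, 30],
    [0, 0, 50],
    [0, 0, 65],
    [0, 0, 70]
  ],
  "roll": [0, 0, 0, 0, 0]
}}

```text
clock: 6.55
position: [0.5632, -0.1588, 0.1519]
ee_rot: [0.997, 0.075, -0.002, -0.001]
ft_force: [-0.2, 0.7, -1.2]
grip_width: 0.637
```

```bash
python3 plan.py 1 563 -161 20 -81.6 x; python3 - <<'E'
from h import *
from m import rect
im,d=eyes.camera("top"); W=pts("top",d); z=np.nan_to_num(W[...,2]); h=cv2.cvtColor(im,cv2.COLOR_BGR2HSV)
m=(z>.14)&(z<.20)&(h[...,1]>70)&(h[...,2]>90); m[:,:250]=0;m[:,390:]=0; rect("top",m,W,"board")
E
```

```text
t 6.55 p [ 563.2 -158.8  151.9] yaw -81.4 tilt [-0.0043  0.0012] F [-0.15  0.67 -1.25] w 0.637 q [-0.37  0.36  0.7   1.7  -0.25  1.18 -1.03]
call 1 shift [  0.    2.4 131.9] roll 0.004
top board c [ 559.7 -158.8] size [327.6  55.6] long axis deg 9.5 z 172.4 mean [ 613.4 -148.2  172.3] 487
```

Emit:
{"op": "send_rows", "data": {
  "offset": [
    [0, 0, 20],
    [0, 0, 45],
    [0, 0, 70],
    [0, 1, 95],
    [0, 1, 115]
  ],
  "roll": [0, 0, 0, 0, 0]
}}

```text
clock: 7.02
position: [0.5647, -0.1609, 0.0391]
ee_rot: [0.997, 0.075, -0.0, -0.0]
ft_force: [-0.3, 0.1, -2.0]
grip_width: 0.639
```

Emit:
{"op": "send_rows", "data": {
  "offset": [
    [0, 0, 8],
    [0, 0, 15],
    [0, 0, 20],
    [0, 0, 22],
    [0, 0, 23]
  ],
  "roll": [0, 0, 0, 0, 0]
}}

```text
clock: 7.43
position: [0.5653, -0.1617, 0.018]
ee_rot: [0.997, 0.074, 0.001, 0.0]
ft_force: [0.4, 0.1, -2.4]
grip_width: 0.635
```

```bash
python3 plan.py 1 563 -161 0 -81.6 x
```

```text
t 7.43 p [ 565.3 -161.7   18. ] yaw -81.5 tilt [0.0012 0.    ] F [ 0.41  0.13 -2.41] w 0.635 q [-0.3   0.53  0.62  1.8  -0.38  0.93 -0.93]
call 1 shift [-2.2 -1.1 18. ] roll 0.002
```

Emit:
{"op": "send_rows", "data": {
  "offset": [
    [0, 0, 4],
    [-1, 0, 8],
    [-2, 0, 12],
    [-2, 0, 14],
    [-2, 0, 15]
  ],
  "roll": [0, 0, 0, 0, 0]
}}

```text
clock: 7.85
position: [0.5624, -0.162, 0.0019]
ee_rot: [0.997, 0.074, -0.0, -0.0]
ft_force: [0.3, -0.6, -1.2]
grip_width: 0.64
```

Emit:
{"op": "send_rows", "data": {
  "offset": [
    [0, 0, 1],
    [0, 0, 1],
    [0, 0, 2],
    [0, 0, 2],
    [0, 0, 2]
  ],
  "roll": [0, 0, 0, 0, 0]
}}

```text
clock: 8.27
position: [0.5628, -0.1622, 0.0014]
ee_rot: [0.997, 0.074, 0.0, -0.0]
ft_force: [-6.5, 2.7, 13.6]
grip_width: 0.637
```

```bash
python3 plan.py
```

```text
t 8.27 p [ 562.8 -162.2    1.4] yaw -81.5 tilt [0.0002 0.0008] F [-6.51  2.67 13.57] w 0.637 q [-0.29  0.55  0.61  1.81 -0.39  0.9  -0.92]
```

Contact is felt. Easing off 1 mm, then opening and rising.

Emit:
{"op": "send_rows", "data": {
  "offset": [
    [0, 0, -1],
    [0, 0, -1],
    [0, 0, -1],
    [0, 0, -1],
    [0, 0, -1]
  ],
  "roll": [0, 0, 0, 0, 0]
}}

```text
clock: 8.68
position: [0.563, -0.1621, 0.0015]
ee_rot: [0.997, 0.074, 0.0, 0.0]
ft_force: [0.4, 0.7, 2.1]
grip_width: 0.638
```

Emit:
{"op": "send_rows", "data": {
  "offset": [
    [0, 0, 0],
    [0, 0, 0],
    [0, 0, 0],
    [0, 0, 0],
    [0, 0, 0]
  ],
  "roll": [0, 0, 0, 0, 0],
  "jaw": 1
}}

```text
clock: 9.1
position: [0.5626, -0.162, 0.0012]
ee_rot: [0.997, 0.074, -0.0, -0.0]
ft_force: [0.3, 0.5, -0.6]
grip_width: 1.004
```

Emit:
{"op": "send_rows", "data": {
  "offset": [
    [0, 0, -2],
    [0, 0, -10],
    [0, 0, -30],
    [0, 0, -60],
    [0, 0, -95]
  ],
  "roll": [0, 0, 0, 0, 0]
}}

```text
clock: 9.52
position: [0.5616, -0.162, 0.0967]
ee_rot: [0.997, 0.074, -0.001, -0.0]
ft_force: [1.2, 0.7, 0.9]
grip_width: 1.001
```

Emit:
{"op": "send_rows", "data": {
  "offset": [
    [0, 0, -35],
    [0, 0, -70],
    [0, 0, -105],
    [0, 0, -130],
    [0, 0, -140]
  ],
  "roll": [0, 0, 0, 0, 0]
}}

```text
clock: 9.93
position: [0.5638, -0.1629, 0.2411]
ee_rot: [0.997, 0.074, 0.003, 0.0]
ft_force: [-0.9, -0.4, 0.2]
grip_width: 0.999
```

```bash
cat > look.py <<'E'
from h import *
from m import rect
import sys
im,d=eyes.camera("top"); i2,d2=eyes.camera("side"); cv2.imwrite(f"pics/{sys.argv[1]}t.png",im); cv2.imwrite(f"pics/{sys.argv[1]}s.png",i2)
for n,I,D in(("top",im,d),("side",i2,d2)):
    W=pts(n,D); z=np.nan_to_num(W[...,2]); h=cv2.cvtColor(I,cv2.COLOR_BGR2HSV); x,y=np.nan_to_num(W[...,0]),np.nan_to_num(W[...,1])
    b=(z>.012)&(z<.03)&(h[...,1]>60)&(x>.35)&(x<.78)&(abs(y+.16)<.12)
    if b.any(): rect(n,b,W,"board")
    reg=(abs(x-.576)<.06)&(abs(y-.2)<.18)
    lid=((z>.113)&(z<.128)&reg).astype(np.uint8)
    k,l,s,c=cv2.connectedComponentsWithStats(lid)
    for i in range(1,k):
        if s[i,4]>12:
            P=W[l==i]; (cc,r)=cv2.minEnclosingCircle((P[:,:2]*1000).astype(np.float32))
            print(n,"lid c",np.round(cc,1),"r",round(r,1),"z",np.round(np.median(P[:,2])*1000,1),"mean",np.round(P.mean(0)*1000,1),s[i,4])
E
python3 look.py a; python3 plan.py 4 576 200 240 2.8
```

```text
top board c [ 670.8 -142. ] size [103.1  55. ] long axis deg 6.8 z 20.3 mean [ 679.3 -135.4   20.3] 338
top lid c [581.7  94.9] r 24.0 z 120.6 mean [580.2  96.6 120.5] 173
top lid c [574.7 207.6] r 24.0 z 121.1 mean [573.8 205.9 120.8] 175
top lid c [569.8 320.9] r 22.5 z 120.6 mean [570.9 320.4 120.6] 174
side board c [ 559.4 -163.1] size [330.4  56.7] long axis deg 8.6 z 20.2 mean [ 541.2 -167.1   20.1] 2239
side lid c [569.4 318.2] r 22.7 z 119.7 mean [569.  316.  119.2] 116
side lid c [575.2 203.1] r 23.1 z 119.7 mean [573.2 201.3 119.1] 131
side lid c [582.8  92.9] r 23.6 z 120.0 mean [580.7  92.5 119.4] 148
t 10.03 p [ 563.5 -162.5  238.5] yaw -81.5 tilt [0.0038 0.    ] F [-1.35 -0.89 -0.3 ] w 1.0 q [-0.4   0.28  0.74  1.59 -0.19  1.34 -1.06]
call 1 shift [ 16.4 -89.2  -0.3] roll -0.368
call 2 shift [ 47.4 -77.3  -0.2] roll -0.368
call 3 shift [ 72.  -55.1  -0.1] roll -0.368
call 4 shift [ 87.  -25.5  -0. ] roll -0.368
```

View pics/as.png

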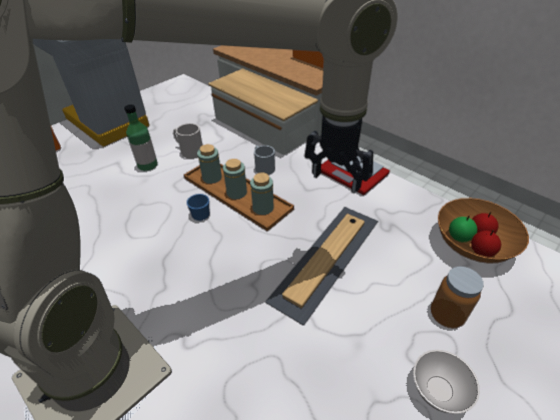

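The side view shows the board lying lengthwise on the mat. Its centre measures (559,-163) against the mat's (563,-162), at nearly the same angle. The tins' lids are at about (582,94), (575,205) and (570,319). Going to tin 1, the right-hand one.

```bash
python3 plan.py 4 581.5 93.5 190 2.8
```

```text
t 10.03 p [ 563.5 -162.5  238.5] yaw -81.5 tilt [0.0038 0.    ] F [-1.35 -0.89 -0.3 ] w 1.0 q [-0.4   0.28  0.74  1.59 -0.19  1.34 -1.06]
call 1 shift [ 13.8 -62.6  12.2] roll -0.368
call 2 shift [ 35.4 -53.5  12.2] roll -0.368
call 3 shift [ 52.3 -37.1  12.3] roll -0.368
call 4 shift [ 62.1 -15.8  12.4] roll -0.368
```

Emit:
{"op": "send_rows", "data": {
  "offset": [
    [3, -12, 0],
    [6, -25, 2],
    [8, -38, 5],
    [11, -50, 8],
    [14, -63, 12]
  ],
  "roll": [-0.07, -0.15, -0.22, -0.3, -0.37]
}}

```text
clock: 10.45
position: [0.5665, -0.0971, 0.2226]
ee_rot: [0.966, 0.258, -0.001, -0.0]
ft_force: [-0.6, -0.1, 0.6]
grip_width: 0.999
```

Emit:
{"op": "send_rows", "data": {
  "offset": [
    [7, -11, 2],
    [14, -21, 5],
    [21, -32, 7],
    [28, -43, 10],
    [35, -53, 12]
  ],
  "roll": [-0.07, -0.15, -0.22, -0.3, -0.37]
}}

```text
clock: 10.87
position: [0.5704, -0.0335, 0.2102]
ee_rot: [0.902, 0.431, -0.001, -0.001]
ft_force: [0.7, -0.0, 0.2]
grip_width: 1.0
```

Emit:
{"op": "send_rows", "data": {
  "offset": [
    [10, -7, 2],
    [21, -15, 5],
    [31, -22, 7],
    [42, -30, 10],
    [52, -37, 12]
  ],
  "roll": [-0.07, -0.15, -0.22, -0.3, -0.37]
}}

```text
clock: 11.28
position: [0.5745, 0.0302, 0.1982]
ee_rot: [0.807, 0.59, -0.001, -0.001]
ft_force: [-0.5, 0.2, 0.2]
grip_width: 0.996
```

Emit:
{"op": "send_rows", "data": {
  "offset": [
    [12, -3, 2],
    [25, -6, 5],
    [40, -10, 8],
    [53, -13, 11],
    [62, -16, 12]
  ],
  "roll": [-0.07, -0.15, -0.22, -0.3, -0.37]
}}

```text
clock: 11.7
position: [0.5782, 0.0947, 0.1859]
ee_rot: [0.685, 0.729, -0.001, -0.001]
ft_force: [0.2, 0.0, -0.9]
grip_width: 1.002
```

Emit:
{"op": "send_rows", "data": {
  "offset": [
    [0, 0, 0],
    [0, 0, 0],
    [0, 0, 0],
    [0, 0, 0],
    [0, 0, 0]
  ],
  "roll": [0, 0, 0, 0, 0]
}}

```text
clock: 12.12
position: [0.5795, 0.0924, 0.1883]
ee_rot: [0.688, 0.726, -0.0, 0.0]
ft_force: [0.0, 0.7, 0.5]
grip_width: 1.003
```

```bash
python3 plan.py 1 581.5 93.5 58 2.8
```

```text
t 12.12 p [579.5  92.4 188.3] yaw 3.1 tilt [ 0.0001 -0.0001] F [0.03 0.68 0.55] w 1.003 q [-0.56  0.28  0.39  1.64 -0.11  1.24 -0.09]
call 1 shift [  1.    2.1 130.3] roll 0.006
```

Emit:
{"op": "send_rows", "data": {
  "offset": [
    [1, 2, 12],
    [1, 2, 32],
    [1, 2, 54],
    [1, 2, 72],
    [1, 2, 85]
  ],
  "roll": [0, 0, 0, 0, 0]
}}

```text
clock: 12.53
position: [0.5804, 0.094, 0.1007]
ee_rot: [0.687, 0.727, -0.001, -0.001]
ft_force: [-0.1, -0.7, -0.1]
grip_width: 0.999
```

Emit:
{"op": "send_rows", "data": {
  "offset": [
    [0, 0, 12],
    [0, 0, 25],
    [0, 0, 37],
    [0, 0, 45],
    [0, 0, 45]
  ],
  "roll": [0, 0, 0, 0, 0]
}}

```text
clock: 12.95
position: [0.5805, 0.0942, 0.0565]
ee_rot: [0.687, 0.727, -0.001, -0.001]
ft_force: [-0.3, 0.1, 0.5]
grip_width: 1.0
```

Emit:
{"op": "send_rows", "data": {
  "offset": [
    [0, 0, 0],
    [0, 0, 0],
    [0, 0, 0],
    [0, 0, 0],
    [0, 0, 0]
  ],
  "roll": [0, 0, 0, 0, 0],
  "jaw": 0,
  "newtons": 60
}}

```text
clock: 13.37
position: [0.5823, 0.0946, 0.0596]
ee_rot: [0.687, 0.727, 0.001, 0.001]
ft_force: [0.3, 0.8, 6.8]
grip_width: 0.747
```

```bash
python3 plan.py
```

```text
t 13.37 p [582.3  94.6  59.6] yaw 3.3 tilt [0.0023 0.0008] F [0.33 0.79 6.84] w 0.747 q [-0.54  0.42  0.36  1.76 -0.18  0.99 -0.05]
```

Emit:
{"op": "send_rows", "data": {
  "offset": [
    [0, 0, -4],
    [0, 0, -12],
    [0, 0, -22],
    [0, 0, -28],
    [0, 0, -30]
  ],
  "roll": [0, 0, 0, 0, 0]
}}

```text
clock: 13.78
position: [0.5821, 0.0945, 0.0901]
ee_rot: [0.687, 0.727, 0.001, 0.001]
ft_force: [0.4, 0.2, -2.0]
grip_width: 0.753
```

Emit:
{"op": "send_rows", "data": {
  "offset": [
    [0, 0, 0],
    [0, 0, 0],
    [0, 0, 0],
    [0, 0, 0],
    [0, 0, 0]
  ],
  "roll": [0, 0, 0, 0, 0]
}}

```text
clock: 14.2
position: [0.5811, 0.0943, 0.0879]
ee_rot: [0.687, 0.727, -0.0, -0.0]
ft_force: [-0.2, -0.2, -2.3]
grip_width: 0.747
```

```bash
cat > w.py <<'E'
from h import *
F=[]
for _ in range(8):
    eyes.camera("side"); F.append(monitor.get_obs()["ft_force"])
F=np.array(F); print("F mean",F.mean(0).round(2),"sd",F.std(0).round(2))
E
python3 w.py; python3 plan.py
```

```text
F mean [-0.01  0.07 -1.71] sd [0.21 0.35 0.19]
t 14.6 p [581.4  94.4  88.3] yaw 3.3 tilt [0.     0.0001] F [ 0.49 -0.46 -1.97] w 0.749 q [-0.54  0.39  0.37  1.74 -0.16  1.05 -0.06]
```

Tin 1 weighs about 1.7 N (0.17 kg). The heaviest is at least 0.23 kg, so this is a lighter one. Setting it back.

Emit:
{"op": "send_rows", "data": {
  "offset": [
    [0, 0, 5],
    [0, 0, 12],
    [0, 0, 19],
    [0, 0, 24],
    [0, 0, 27]
  ],
  "roll": [0, 0, 0, 0, 0]
}}

```text
clock: 15.02
position: [0.5807, 0.0943, 0.0599]
ee_rot: [0.687, 0.727, -0.001, -0.0]
ft_force: [0.5, -0.4, -2.8]
grip_width: 0.747
```

Emit:
{"op": "send_rows", "data": {
  "offset": [
    [0, 0, 1],
    [0, 0, 2],
    [0, 0, 2],
    [0, 0, 2],
    [0, 0, 2]
  ],
  "roll": [0, 0, 0, 0, 0]
}}

```text
clock: 15.43
position: [0.5816, 0.0944, 0.0596]
ee_rot: [0.687, 0.727, 0.0, 0.0]
ft_force: [-1.4, -1.1, 2.6]
grip_width: 0.749
```

```bash
python3 plan.py
```

```text
t 15.43 p [581.6  94.4  59.6] yaw 3.3 tilt [0.0005 0.0002] F [-1.4  -1.07  2.61] w 0.749 q [-0.54  0.42  0.36  1.76 -0.18  0.99 -0.05]
```

Tin 1 is standing, as shown by the contact force. Releasing it, rising, then moving 112 mm along +y to tin 2.

Emit:
{"op": "send_rows", "data": {
  "offset": [
    [0, 0, 0],
    [0, 0, 0],
    [0, 0, 0],
    [0, 0, 0],
    [0, 0, 0]
  ],
  "roll": [0, 0, 0, 0, 0],
  "jaw": 1
}}

```text
clock: 15.85
position: [0.5814, 0.0944, 0.0593]
ee_rot: [0.687, 0.727, 0.0, 0.0]
ft_force: [-0.5, -0.0, 1.1]
grip_width: 1.002
```

Emit:
{"op": "send_rows", "data": {
  "offset": [
    [0, 0, -8],
    [0, 0, -25],
    [0, 0, -48],
    [0, 0, -70],
    [0, 0, -90]
  ],
  "roll": [0, 0, 0, 0, 0]
}}

```text
clock: 16.27
position: [0.5816, 0.0943, 0.1513]
ee_rot: [0.687, 0.727, 0.0, 0.0]
ft_force: [-0.2, -0.3, 0.4]
grip_width: 1.003
```

Emit:
{"op": "send_rows", "data": {
  "offset": [
    [0, 0, -15],
    [0, 0, -30],
    [0, 0, -40],
    [0, 0, -40],
    [0, 0, -40]
  ],
  "roll": [0, 0, 0, 0, 0]
}}

```text
clock: 16.68
position: [0.5815, 0.0944, 0.1895]
ee_rot: [0.687, 0.727, 0.0, 0.0]
ft_force: [0.4, 0.4, -1.1]
grip_width: 0.999
```

```bash
python3 w.py; python3 plan.py 1 575 206 188 2.8
```

```text
F mean [-0.15 -0.07  0.02] sd [0.28 0.61 0.57]
t 17.08 p [581.2  94.3 188.9] yaw 3.3 tilt [-0.0007 -0.0002] F [-0.16 -0.01  0.93] w 1.0 q [-0.57  0.29  0.39  1.64 -0.11  1.24 -0.09]
call 1 shift [111.8   0.2   0.8] roll 0.008
```

Emit:
{"op": "send_rows", "data": {
  "offset": [
    [18, 0, 0],
    [45, 0, 0],
    [75, 0, 0],
    [100, 0, 0],
    [112, 0, 0]
  ],
  "roll": [0, 0, 0, 0, 0]
}}

```text
clock: 17.5
position: [0.574, 0.2104, 0.1889]
ee_rot: [0.685, 0.728, 0.0, -0.001]
ft_force: [-1.1, 0.0, -0.3]
grip_width: 0.996
```

Emit:
{"op": "send_rows", "data": {
  "offset": [
    [0, 0, 5],
    [0, 0, 20],
    [0, 0, 42],
    [0, 0, 65],
    [0, 0, 85]
  ],
  "roll": [0, 0, 0, 0, 0]
}}

```text
clock: 17.92
position: [0.5751, 0.204, 0.1028]
ee_rot: [0.687, 0.726, -0.0, 0.0]
ft_force: [0.3, 0.2, -0.3]
grip_width: 0.998
```

Emit:
{"op": "send_rows", "data": {
  "offset": [
    [0, 0, 12],
    [0, 0, 25],
    [0, 0, 37],
    [0, 0, 44],
    [0, 0, 45]
  ],
  "roll": [0, 0, 0, 0, 0]
}}

```text
clock: 18.33
position: [0.5745, 0.2058, 0.0581]
ee_rot: [0.687, 0.727, -0.001, -0.0]
ft_force: [-0.1, 0.5, 0.6]
grip_width: 1.003
```

Emit:
{"op": "send_rows", "data": {
  "offset": [
    [0, 0, 0],
    [0, 0, 0],
    [0, 0, 0],
    [0, 0, 0],
    [0, 0, 0]
  ],
  "roll": [0, 0, 0, 0, 0],
  "jaw": 0,
  "newtons": 60
}}

```text
clock: 18.75
position: [0.576, 0.2066, 0.0607]
ee_rot: [0.687, 0.727, 0.001, 0.0]
ft_force: [0.8, 0.4, 6.2]
grip_width: 0.731
```

```bash
python3 plan.py
```

```text
t 18.75 p [576.  206.6  60.7] yaw 3.3 tilt [0.0025 0.0012] F [0.84 0.45 6.2 ] w 0.731 q [-0.67  0.46  0.31  1.7  -0.16  1.01 -0.24]
```

The width reads slightly smaller than on tin 1, so I'll check before lifting.

Emit:
{"op": "send_rows", "data": {
  "offset": [
    [0, 0, 0],
    [0, 0, 0],
    [0, 0, 0],
    [0, 0, 0],
    [0, 0, 0]
  ],
  "roll": [0, 0, 0, 0, 0]
}}

```text
clock: 19.17
position: [0.576, 0.2066, 0.0607]
ee_rot: [0.687, 0.727, 0.001, 0.0]
ft_force: [0.8, -0.4, 5.8]
grip_width: 0.732
```

```bash
python3 plan.py; python3 - <<'E'
from h import *
im,d=eyes.camera("side"); cv2.imwrite("pics/s3.png",cv2.resize(im[90:240,150:310],None,fx=4,fy=4))
E
```

```text
t 19.17 p [576.  206.6  60.7] yaw 3.3 tilt [0.0024 0.0012] F [ 0.78 -0.41  5.81] w 0.732 q [-0.67  0.46  0.31  1.7  -0.16  1.01 -0.24]
```

View pics/s3.png

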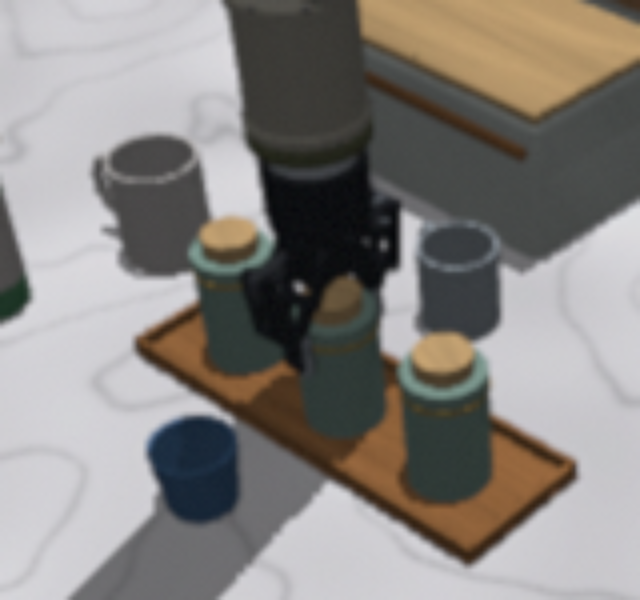

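The crop shows the near finger at about x=297, left of where it should be for a tin centred at 343. That means the pads are off-centre on the tin by about 1 cm in y. Releasing gently, rising, and re-measuring before regrasping.

Emit:
{"op": "send_rows", "data": {
  "offset": [
    [0, 0, 0],
    [0, 0, 0],
    [0, 0, 0],
    [0, 0, 0],
    [0, 0, 0]
  ],
  "roll": [0, 0, 0, 0, 0],
  "jaw": 1
}}

```text
clock: 19.63
position: [0.5748, 0.2062, 0.0591]
ee_rot: [0.687, 0.727, -0.0, -0.0]
ft_force: [-0.1, -0.5, 0.0]
grip_width: 1.0
```

Emit:
{"op": "send_rows", "data": {
  "offset": [
    [0, 0, -8],
    [0, 0, -25],
    [0, 0, -48],
    [0, 0, -72],
    [0, 0, -95]
  ],
  "roll": [0, 0, 0, 0, 0]
}}

```text
clock: 20.05
position: [0.5749, 0.2061, 0.156]
ee_rot: [0.687, 0.727, 0.0, 0.0]
ft_force: [0.9, 0.6, -0.2]
grip_width: 1.0
```

Emit:
{"op": "send_rows", "data": {
  "offset": [
    [0, 0, -10],
    [0, 0, -20],
    [0, 0, -32],
    [0, 0, -35],
    [0, 0, -35]
  ],
  "roll": [0, 0, 0, 0, 0]
}}

```text
clock: 20.47
position: [0.5752, 0.2063, 0.1898]
ee_rot: [0.687, 0.727, 0.0, 0.0]
ft_force: [-0.3, -0.2, -0.2]
grip_width: 0.999
```

```bash
python3 look.py b; python3 plan.py; python3 - <<'E'
import cv2
im=cv2.imread("pics/bs.png"); cv2.imwrite("pics/s4.png",cv2.resize(im[90:240,150:310],None,fx=4,fy=4))
# rough side-view axes of tins by green mask
h=cv2.cvtColor(im,cv2.COLOR_BGR2HSV)
import sys; sys.path.insert(0,".")
E
```

```text
top board c [ 559.5 -160.2] size [328.2  56.9] long axis deg 8.7 z 20.4 mean [ 555.2 -160.6   20.4] 1686
top lid c [577.8  98.4] r 22.5 z 120.3 mean [577.8  97.4 120.4] 177
top lid c [575.1 193.6] r 16.4 z 119.7 mean [574.6 191.  120.1] 32
side board c [ 559.3 -162.9] size [330.7  56.8] long axis deg 8.8 z 20.2 mean [ 541.2 -167.    20.1] 2224
side lid c [569.9 317.2] r 23.6 z 119.4 mean [569.1 315.9 119.1] 116
side lid c [574.8 205. ] r 24.5 z 119.6 mean [572.2 201.5 119.3] 131
side lid c [580.6  93.5] r 23.8 z 120.0 mean [577.5  92.6 119.7] 146
t 20.57 p [574.6 206.1 188.4] yaw 3.3 tilt [-0.0012 -0.0005] F [-0.63 -0.24  0.05] w 1.0 q [-0.69  0.33  0.34  1.58 -0.11  1.25 -0.28]
```

View pics/s4.png

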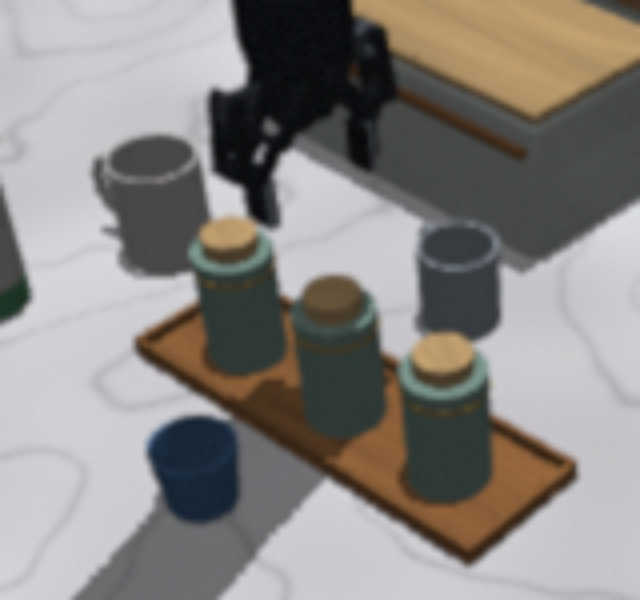

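The tin stands unchanged, so it had only been leaning slightly while gripped: the lid sat 2 px off while the base stayed put. I'll get sharper lid centres by ray-casting colour contours onto the lid-top plane.

```bash
python3 - <<'E'
from h import *
for f,n,seeds in (("at","top",None),("as","side",None),("bs","side",None),("bt","top",None)):
    im=cv2.imread(f"pics/{f}.png"); h=cv2.cvtColor(im,cv2.COLOR_BGR2HSV)
    p,fl=K(n); R=np.array(p["R"]);t=np.array(p["t"])
    for g in ((580,95),(575,205),(570,319)):
        X=R@np.array([g[0]/1e3,g[1]/1e3,.121])+t; s=X[:2]/X[2]; s=s*(1+p["k1"]*(s@s)); u,v=(s*fl+[p["cx"],p["cy"]]).round().astype(int)
        w=14; S=h[v-w:v+w+1,u-w:u+w+1].astype(int)
        m=((S[...,0]<28)&(S[...,1]>60)).astype(np.uint8)
        V=S[...,2]; thr=0.8*np.percentile(V[w-3:w+4,w-3:w+4],50); m&=(V>thr).astype(np.uint8)
        k,l,st,c=cv2.connectedComponentsWithStats(m); li=l[w,w]
        if li==0: print(f,g,"none"); continue
        uc,vc=c[li]+[u-w,v-w]; b=st[li]; 
        bu,bv=u-w+b[0]+(b[2]-1)/2,v-w+b[1]+(b[3]-1)/2
        print(f,g,"area",b[4],"bbox",b[2:4],"centroid->",(ray(n,uc,vc,.121)[:2]*1000).round(1),"bbox->",(ray(n,bu,bv,.121)[:2]*1000).round(1))
E
```

```text
at (580, 95) area 170 bbox [15 15] centroid-> [582.7  97.2] bbox-> [583.   96.7]
at (575, 205) area 162 bbox [14 14] centroid-> [575.6 206.3] bbox-> [575.4 206.8]
at (570, 319) area 163 bbox [14 14] centroid-> [572.1 321.8] bbox-> [572.4 322.3]
as (580, 95) area 113 bbox [15 10] centroid-> [583.9  94.6] bbox-> [583.1  93.2]
as (575, 205) area 94 bbox [15  8] centroid-> [576.7 203.3] bbox-> [577.1 202.6]
as (570, 319) area 85 bbox [14  8] centroid-> [572.6 318.7] bbox-> [573.5 319.8]
bs (580, 95) area 113 bbox [16  9] centroid-> [580.6  93.6] bbox-> [580.6  92.6]
bs (575, 205) area 97 bbox [14  9] centroid-> [573.8 201.1] bbox-> [574.5 201.8]
bs (570, 319) area 84 bbox [14  8] centroid-> [572.7 318.4] bbox-> [573.5 319.8]
bt (580, 95) area 169 bbox [15 15] centroid-> [579.9  97.2] bbox-> [580.   96.8]
bt (575, 205) none
bt (570, 319) none
```

Centres agree within 2–3 mm: the tin is now at about (574, 203). Regrasping 3 mm nearer in y and a little lower.

Emit:
{"op": "send_rows", "data": {
  "offset": [
    [-3, 0, 5],
    [-3, 0, 20],
    [-3, 0, 42],
    [-3, 0, 66],
    [-3, 0, 88]
  ],
  "roll": [0, 0, 0, 0, 0]
}}

```text
clock: 20.98
position: [0.5745, 0.2027, 0.099]
ee_rot: [0.687, 0.727, -0.001, -0.0]
ft_force: [0.9, 0.3, -0.7]
grip_width: 1.001
```

Emit:
{"op": "send_rows", "data": {
  "offset": [
    [0, 0, 12],
    [0, 0, 25],
    [0, 0, 37],
    [0, 0, 44],
    [0, 0, 45]
  ],
  "roll": [0, 0, 0, 0, 0]
}}

```text
clock: 21.4
position: [0.5746, 0.203, 0.055]
ee_rot: [0.687, 0.727, -0.001, -0.0]
ft_force: [-0.3, 0.5, 0.4]
grip_width: 1.0
```

Emit:
{"op": "send_rows", "data": {
  "offset": [
    [0, 0, 0],
    [0, 0, 0],
    [0, 0, 0],
    [0, 0, 0],
    [0, 0, 0]
  ],
  "roll": [0, 0, 0, 0, 0],
  "jaw": 0,
  "newtons": 60
}}

```text
clock: 21.82
position: [0.5761, 0.2036, 0.0576]
ee_rot: [0.687, 0.727, 0.001, 0.0]
ft_force: [-0.0, -0.7, 6.1]
grip_width: 0.73
```

```bash
python3 plan.py;  python3 - <<'E'
from h import *
im,d=eyes.camera("side"); cv2.imwrite("pics/s5.png",cv2.resize(im[90:240,150:310],None,fx=4,fy=4))
E
```

```text
t 21.82 p [576.1 203.6  57.6] yaw 3.3 tilt [0.0021 0.0011] F [-0.02 -0.66  6.1 ] w 0.73 q [-0.66  0.46  0.31  1.7  -0.16  1.   -0.24]
```

View pics/s5.png

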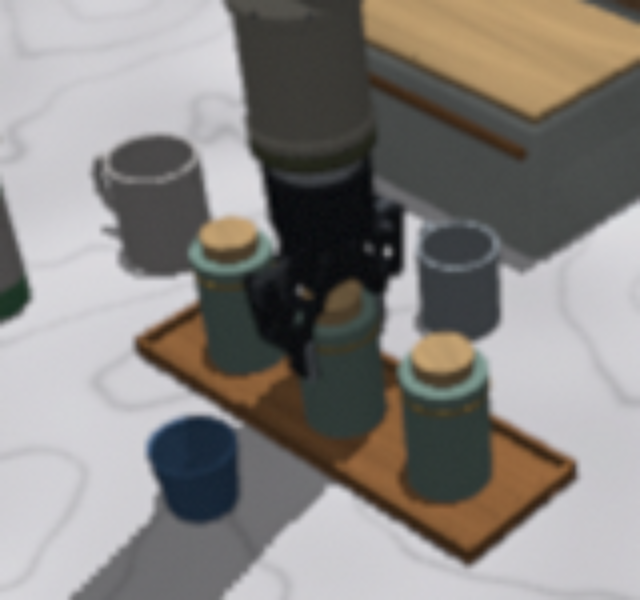

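The crop shows the finger in the expected place on the tin and the tin upright (base at (345,435)). The earlier "lean" was mostly the finger hiding the lid. Lifting to weigh.

Emit:
{"op": "send_rows", "data": {
  "offset": [
    [0, 0, -4],
    [0, 0, -12],
    [0, 0, -22],
    [0, 0, -28],
    [0, 0, -30]
  ],
  "roll": [0, 0, 0, 0, 0]
}}

```text
clock: 22.28
position: [0.5758, 0.2035, 0.088]
ee_rot: [0.687, 0.727, 0.001, 0.0]
ft_force: [0.4, 0.4, -4.4]
grip_width: 0.732
```

Emit:
{"op": "send_rows", "data": {
  "offset": [
    [0, 0, 0],
    [0, 0, 0],
    [0, 0, 0],
    [0, 0, 0],
    [0, 0, 0]
  ],
  "roll": [0, 0, 0, 0, 0]
}}

```text
clock: 22.7
position: [0.5749, 0.2031, 0.0859]
ee_rot: [0.687, 0.727, -0.0, -0.0]
ft_force: [0.2, -0.8, -4.0]
grip_width: 0.735
```

```bash
python3 w.py; python3 plan.py
```

```text
F mean [ 0.13  0.07 -4.37] sd [0.65 0.36 0.45]
t 23.1 p [575.1 203.2  86.3] yaw 3.3 tilt [0.     0.0001] F [ 1.28 -0.15 -4.32] w 0.734 q [-0.67  0.43  0.32  1.68 -0.15  1.06 -0.24]
```

Tin 2 weighs about 4.4 N (0.44 kg), so it must be the heaviest. Tin 3 still has to be felt, so I'm setting tin 2 back.

Emit:
{"op": "send_rows", "data": {
  "offset": [
    [0, 0, 5],
    [0, 0, 12],
    [0, 0, 19],
    [0, 0, 24],
    [0, 0, 27]
  ],
  "roll": [0, 0, 0, 0, 0]
}}

```text
clock: 23.52
position: [0.5745, 0.203, 0.0579]
ee_rot: [0.687, 0.727, -0.001, -0.0]
ft_force: [-0.1, -0.3, -3.9]
grip_width: 0.734
```

Emit:
{"op": "send_rows", "data": {
  "offset": [
    [0, 0, 1],
    [0, 0, 2],
    [0, 0, 2],
    [0, 0, 2],
    [0, 0, 2]
  ],
  "roll": [0, 0, 0, 0, 0]
}}

```text
clock: 23.93
position: [0.5753, 0.2033, 0.0576]
ee_rot: [0.687, 0.727, 0.0, 0.0]
ft_force: [-1.7, -1.1, -1.0]
grip_width: 0.732
```

```bash
python3 plan.py
```

```text
t 23.93 p [575.3 203.3  57.6] yaw 3.3 tilt [0.0004 0.0002] F [-1.66 -1.11 -1.02] w 0.732 q [-0.66  0.46  0.31  1.7  -0.16  1.   -0.24]
```

Emit:
{"op": "send_rows", "data": {
  "offset": [
    [0, 0, 1],
    [0, 0, 1],
    [0, 0, 1],
    [0, 0, 1],
    [0, 0, 1]
  ],
  "roll": [0, 0, 0, 0, 0]
}}

```text
clock: 24.35
position: [0.5754, 0.2033, 0.0575]
ee_rot: [0.687, 0.727, 0.0, -0.0]
ft_force: [-4.4, -2.2, 8.7]
grip_width: 0.731
```

Emit:
{"op": "send_rows", "data": {
  "offset": [
    [0, 0, 0],
    [0, 0, 0],
    [0, 0, 0],
    [0, 0, 0],
    [0, 0, 0]
  ],
  "roll": [0, 0, 0, 0, 0],
  "jaw": 1
}}

```text
clock: 24.77
position: [0.5753, 0.2033, 0.0563]
ee_rot: [0.687, 0.727, 0.0, 0.0]
ft_force: [1.1, 0.2, 0.2]
grip_width: 0.994
```

Emit:
{"op": "send_rows", "data": {
  "offset": [
    [0, 0, -8],
    [0, 0, -25],
    [0, 0, -48],
    [0, 0, -72],
    [0, 0, -95]
  ],
  "roll": [0, 0, 0, 0, 0]
}}

```text
clock: 25.18
position: [0.5752, 0.2031, 0.1531]
ee_rot: [0.687, 0.727, 0.0, 0.0]
ft_force: [-0.2, 0.0, 0.5]
grip_width: 1.001
```

Emit:
{"op": "send_rows", "data": {
  "offset": [
    [0, 0, -15],
    [0, 0, -30],
    [0, 0, -38],
    [0, 0, -38],
    [0, 0, -38]
  ],
  "roll": [0, 0, 0, 0, 0]
}}

```text
clock: 25.6
position: [0.5752, 0.2032, 0.1893]
ee_rot: [0.687, 0.727, 0.0, 0.0]
ft_force: [0.5, -0.1, 0.5]
grip_width: 1.001
```

Emit:
{"op": "send_rows", "data": {
  "offset": [
    [18, 1, 0],
    [45, 2, 0],
    [77, 3, 0],
    [103, 3, 0],
    [117, 3, 0]
  ],
  "roll": [0, 0, 0, 0, 0]
}}

```text
clock: 26.02
position: [0.5697, 0.3239, 0.1875]
ee_rot: [0.685, 0.728, -0.001, -0.001]
ft_force: [0.3, 1.2, -1.2]
grip_width: 1.0
```

Emit:
{"op": "send_rows", "data": {
  "offset": [
    [0, 0, 0],
    [0, 0, 0],
    [0, 0, 0],
    [0, 0, 0],
    [0, 0, 0]
  ],
  "roll": [0, 0, 0, 0, 0]
}}

```text
clock: 26.43
position: [0.572, 0.3186, 0.1894]
ee_rot: [0.687, 0.726, -0.0, 0.0]
ft_force: [-0.3, -0.1, -0.3]
grip_width: 1.0
```

```bash
python3 look.py c; python3 plan.py 1 571 320 56 2.8
```

```text
top board c [ 559.2 -160.2] size [327.1  57. ] long axis deg 8.7 z 20.6 mean [ 555.8 -160.6   20.5] 1672
top lid c [578.3  98. ] r 22.1 z 120.5 mean [577.4  97.4 120.3] 172
top lid c [570.6 319.3] r 21.7 z 120.9 mean [571.  316.5 120.7] 143
top lid c [572.4 205.7] r 22.2 z 120.6 mean [571.7 205.9 120.3] 174
side board c [ 559.5 -162.8] size [330.6  56.9] long axis deg 8.7 z 20.3 mean [ 541.3 -167.    20.2] 2232
side lid c [570.6 318.4] r 22.4 z 119.4 mean [569.3 315.8 119.2] 114
side lid c [573.6 203.6] r 24.5 z 119.7 mean [571.4 201.3 119.1] 135
side lid c [579.4  94.5] r 22.6 z 119.8 mean [577.   92.1 119.4] 153
t 26.53 p [571.8 319.3 189.5] yaw 3.2 tilt [0.0002 0.0001] F [ 0.28 -0.13 -0.71] w 0.998 q [-0.8   0.43  0.3   1.45 -0.13  1.29 -0.44]
call 1 shift [  0.7  -0.8 133.5] roll 0.007
```

Tin 2 stands fine at about (573, 204), and the gripper is over tin 3. Descending.

Emit:
{"op": "send_rows", "data": {
  "offset": [
    [0, -1, 10],
    [0, -1, 28],
    [0, -1, 50],
    [0, -1, 70],
    [0, -1, 88]
  ],
  "roll": [0, 0, 0, 0, 0]
}}

```text
clock: 26.95
position: [0.5699, 0.3197, 0.0993]
ee_rot: [0.687, 0.727, -0.0, -0.0]
ft_force: [0.1, -0.2, -0.4]
grip_width: 1.002
```

Emit:
{"op": "send_rows", "data": {
  "offset": [
    [0, 0, 12],
    [0, 0, 25],
    [0, 0, 37],
    [0, 0, 44],
    [0, 0, 45]
  ],
  "roll": [0, 0, 0, 0, 0]
}}

```text
clock: 27.37
position: [0.5699, 0.3198, 0.0548]
ee_rot: [0.687, 0.727, -0.001, -0.0]
ft_force: [0.0, -0.4, -1.5]
grip_width: 1.002
```

Emit:
{"op": "send_rows", "data": {
  "offset": [
    [0, 0, 0],
    [0, 0, 0],
    [0, 0, 0],
    [0, 0, 0],
    [0, 0, 0]
  ],
  "roll": [0, 0, 0, 0, 0],
  "jaw": 0,
  "newtons": 60
}}

```text
clock: 27.78
position: [0.5714, 0.3206, 0.0577]
ee_rot: [0.687, 0.727, 0.001, 0.0]
ft_force: [0.6, 0.2, 6.4]
grip_width: 0.746
```

```bash
python3 plan.py
```

```text
t 27.78 p [571.4 320.6  57.7] yaw 3.3 tilt [0.0021 0.0015] F [0.59 0.23 6.36] w 0.746 q [-0.78  0.54  0.27  1.57 -0.16  1.05 -0.41]
```

Emit:
{"op": "send_rows", "data": {
  "offset": [
    [0, 0, -4],
    [0, 0, -12],
    [0, 0, -22],
    [0, 0, -28],
    [0, 0, -30]
  ],
  "roll": [0, 0, 0, 0, 0]
}}

```text
clock: 28.2
position: [0.5712, 0.3205, 0.0882]
ee_rot: [0.687, 0.727, 0.001, 0.0]
ft_force: [0.5, 0.4, -1.1]
grip_width: 0.743
```

Emit:
{"op": "send_rows", "data": {
  "offset": [
    [0, 0, 0],
    [0, 0, 0],
    [0, 0, 0],
    [0, 0, 0],
    [0, 0, 0]
  ],
  "roll": [0, 0, 0, 0, 0]
}}

```text
clock: 28.62
position: [0.5703, 0.32, 0.0859]
ee_rot: [0.687, 0.727, -0.0, -0.0]
ft_force: [0.2, 0.4, -1.1]
grip_width: 0.749
```

```bash
python3 w.py; python3 plan.py
```

```text
F mean [ 0.27  0.02 -1.63] sd [0.33 0.31 0.52]
t 29.02 p [570.4 320.2  86.3] yaw 3.3 tilt [-0.      0.0001] F [ 0.58 -0.14 -1.01] w 0.749 q [-0.79  0.51  0.28  1.55 -0.15  1.1  -0.42]
```

Emit:
{"op": "send_rows", "data": {
  "offset": [
    [0, 0, 5],
    [0, 0, 12],
    [0, 0, 19],
    [0, 0, 24],
    [0, 0, 27]
  ],
  "roll": [0, 0, 0, 0, 0]
}}

```text
clock: 29.43
position: [0.5699, 0.3198, 0.0578]
ee_rot: [0.687, 0.727, -0.001, -0.0]
ft_force: [0.4, -0.0, -1.6]
grip_width: 0.747
```

Emit:
{"op": "send_rows", "data": {
  "offset": [
    [0, 0, 1],
    [0, 0, 2],
    [0, 0, 2],
    [0, 0, 2],
    [0, 0, 2]
  ],
  "roll": [0, 0, 0, 0, 0]
}}

```text
clock: 29.85
position: [0.5707, 0.3202, 0.0577]
ee_rot: [0.687, 0.727, 0.0, 0.0]
ft_force: [-0.5, -1.2, 2.3]
grip_width: 0.749
```

```bash
python3 plan.py
```

```text
t 29.85 p [570.7 320.2  57.7] yaw 3.3 tilt [0.0004 0.0004] F [-0.46 -1.22  2.33] w 0.749 q [-0.78  0.54  0.27  1.57 -0.16  1.05 -0.41]
```

Tin 3 weighs about 1.6 N and is standing again. Releasing it and going back to tin 2, the heaviest.

Emit:
{"op": "send_rows", "data": {
  "offset": [
    [0, 0, 0],
    [0, 0, 0],
    [0, 0, 0],
    [0, 0, 0],
    [0, 0, 0]
  ],
  "roll": [0, 0, 0, 0, 0],
  "jaw": 1
}}

```text
clock: 30.27
position: [0.5705, 0.3202, 0.0573]
ee_rot: [0.687, 0.727, 0.0, -0.0]
ft_force: [-0.5, 0.4, 0.2]
grip_width: 0.996
```

Emit:
{"op": "send_rows", "data": {
  "offset": [
    [0, 0, -8],
    [0, 0, -25],
    [0, 0, -48],
    [0, 0, -72],
    [0, 0, -95]
  ],
  "roll": [0, 0, 0, 0, 0]
}}

```text
clock: 30.68
position: [0.5705, 0.3201, 0.1541]
ee_rot: [0.687, 0.727, 0.0, 0.0]
ft_force: [0.1, -0.9, -1.1]
grip_width: 1.003
```

Emit:
{"op": "send_rows", "data": {
  "offset": [
    [0, 0, -15],
    [0, 0, -30],
    [0, 0, -38],
    [0, 0, -38],
    [0, 0, -38]
  ],
  "roll": [0, 0, 0, 0, 0]
}}

```text
clock: 31.1
position: [0.5705, 0.3202, 0.1903]
ee_rot: [0.687, 0.727, 0.0, -0.0]
ft_force: [0.8, 0.5, -0.3]
grip_width: 0.999
```

Emit:
{"op": "send_rows", "data": {
  "offset": [
    [-18, -1, 0],
    [-45, -2, 0],
    [-77, -3, 0],
    [-103, -3, 0],
    [-117, -3, 0]
  ],
  "roll": [0, 0, 0, 0, 0]
}}

```text
clock: 31.52
position: [0.5741, 0.199, 0.1892]
ee_rot: [0.688, 0.726, -0.001, 0.0]
ft_force: [0.5, -1.5, -0.2]
grip_width: 1.001
```

Emit:
{"op": "send_rows", "data": {
  "offset": [
    [0, 0, 0],
    [0, 0, 0],
    [0, 0, 0],
    [0, 0, 0],
    [0, 0, 0]
  ],
  "roll": [0, 0, 0, 0, 0]
}}

```text
clock: 31.93
position: [0.5738, 0.2047, 0.1899]
ee_rot: [0.686, 0.728, -0.0, -0.0]
ft_force: [-0.1, 0.4, -0.2]
grip_width: 1.003
```

```bash
python3 look.py d; python3 plan.py 1 574 203.5 56 2.8
```

```text
top board c [ 559.1 -160.7] size [327.2  57.6] long axis deg 8.6 z 20.5 mean [ 555.4 -160.4   20.5] 1678
top lid c [578.9  96.6] r 22.8 z 120.2 mean [577.8  97.  120.1] 175
top lid c [574.7 193.2] r 16.7 z 120.0 mean [573.6 189.7 119.9] 31
side board c [ 559.1 -163.2] size [329.5  57.4] long axis deg 8.4 z 20.2 mean [ 541.2 -167.1   20.2] 2230
side lid c [569.4 318.2] r 24.6 z 119.5 mean [566.8 316.6 119.1] 112
side lid c [574.3 201.4] r 23.3 z 119.5 mean [571.5 201.6 119.2] 133
side lid c [579.1  94. ] r 23.9 z 119.9 mean [577.   92.3 119.4] 152
t 32.03 p [574.  204.1 190.1] yaw 3.3 tilt [-0.0002  0.0001] F [-0.21  0.58 -0.13] w 1.003 q [-0.69  0.33  0.34  1.58 -0.11  1.25 -0.27]
call 1 shift [ -0.6   0.  134.1] roll 0.009
```

Tins 1 and 3 are standing. Grasping tin 2 and lifting it 200 mm.

Emit:
{"op": "send_rows", "data": {
  "offset": [
    [0, 0, 10],
    [0, 0, 28],
    [0, 0, 50],
    [0, 0, 70],
    [0, 0, 88]
  ],
  "roll": [0, 0, 0, 0, 0]
}}

```text
clock: 32.45
position: [0.5735, 0.2031, 0.1003]
ee_rot: [0.687, 0.727, -0.0, -0.0]
ft_force: [-0.2, -0.3, 0.2]
grip_width: 0.998
```

Emit:
{"op": "send_rows", "data": {
  "offset": [
    [0, 0, 12],
    [0, 0, 25],
    [0, 0, 37],
    [0, 0, 44],
    [0, 0, 46]
  ],
  "roll": [0, 0, 0, 0, 0]
}}

```text
clock: 32.87
position: [0.5737, 0.203, 0.055]
ee_rot: [0.687, 0.727, -0.001, -0.0]
ft_force: [-0.6, -0.1, -0.1]
grip_width: 1.001
```

Emit:
{"op": "send_rows", "data": {
  "offset": [
    [0, 0, 0],
    [0, 0, 0],
    [0, 0, 0],
    [0, 0, 0],
    [0, 0, 0]
  ],
  "roll": [0, 0, 0, 0, 0],
  "jaw": 0,
  "newtons": 60
}}

```text
clock: 33.28
position: [0.575, 0.2035, 0.0575]
ee_rot: [0.687, 0.727, 0.001, 0.0]
ft_force: [1.0, -0.7, 6.0]
grip_width: 0.731
```

Emit:
{"op": "send_rows", "data": {
  "offset": [
    [0, 0, -4],
    [0, 0, -12],
    [0, 0, -22],
    [0, 0, -35],
    [0, 0, -50]
  ],
  "roll": [0, 0, 0, 0, 0]
}}

```text
clock: 33.7
position: [0.5737, 0.203, 0.1072]
ee_rot: [0.687, 0.727, -0.0, -0.0]
ft_force: [0.1, -0.2, -3.9]
grip_width: 0.732
```

```bash
python3 plan.py
```

```text
t 33.7 p [573.7 203.  107.2] yaw 3.3 tilt [-0.0009 -0.0004] F [ 0.11 -0.22 -3.93] w 0.732 q [-0.68  0.4   0.33  1.67 -0.14  1.1  -0.25]
```

Emit:
{"op": "send_rows", "data": {
  "offset": [
    [0, 0, -18],
    [0, 0, -36],
    [0, 0, -54],
    [0, 0, -72],
    [0, 0, -90]
  ],
  "roll": [0, 0, 0, 0, 0]
}}

```text
clock: 34.12
position: [0.574, 0.203, 0.1984]
ee_rot: [0.687, 0.727, 0.0, 0.0]
ft_force: [0.4, 0.1, -3.3]
grip_width: 0.733
```

Emit:
{"op": "send_rows", "data": {
  "offset": [
    [0, 0, -16],
    [0, 0, -30],
    [0, 0, -42],
    [0, 0, -50],
    [0, 0, -54]
  ],
  "roll": [0, 0, 0, 0, 0]
}}

```text
clock: 34.53
position: [0.5744, 0.2032, 0.252]
ee_rot: [0.687, 0.727, 0.001, 0.0]
ft_force: [1.1, -0.1, -3.8]
grip_width: 0.729
```

Emit:
{"op": "send_rows", "data": {
  "offset": [
    [0, 0, 0],
    [0, 0, 0],
    [0, 0, 0],
    [0, 0, 0],
    [0, 0, 0]
  ],
  "roll": [0, 0, 0, 0, 0]
}}

```text
clock: 34.95
position: [0.5739, 0.2031, 0.2496]
ee_rot: [0.687, 0.727, -0.001, -0.0]
ft_force: [-0.7, 0.4, -4.4]
grip_width: 0.736
```

```bash
python3 w.py; python3 look.py e; python3 plan.py
```

```text
F mean [ 0.15  0.08 -4.11] sd [0.24 0.51 0.44]
top board c [ 559.5 -160. ] size [328.4  56.8] long axis deg 8.7 z 20.6 mean [ 554.8 -160.7   20.6] 1686
top lid c [577.   95.3] r 23.2 z 120.5 mean [577.7  96.8 120.7] 172
side board c [ 560.  -162.9] size [332.   57.3] long axis deg 8.6 z 20.3 mean [ 541.4 -167.1   20.2] 2234
side lid c [570.3 317.6] r 23.9 z 119.2 mean [566.5 316.4 119. ] 115
side lid c [578.9  94.5] r 23.4 z 119.9 mean [576.7  92.6 119.3] 151
t 35.45 p [574.1 203.2 250.3] yaw 3.3 tilt [0.     0.0001] F [-0.21 -0.18 -4.3 ] w 0.733 q [-0.7   0.29  0.35  1.5  -0.1   1.37 -0.28]
```

View pics/es.png

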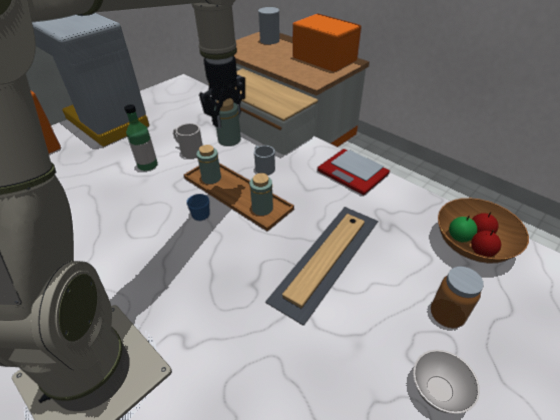

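The picture shows tin 2 held upright at (228,122), with its bottom at about 0.20 m against the others' tops at 0.121 m. The other two tins stand in the tray at (208,165) and (261,195). The board lies on the mat, and the crockery, jar and bottle have not moved. Handing in.

```bash
python3 -c "
from workcell import manip; print(manip.hand_in())"
```

```text
the job is handed in; nothing more can be done
None
```

The board is on the mat, all three tins were weighed, and the middle one, the heaviest, was still held up upright when I handed the job in at about 35.5 s. No verdict is reported on hand-in.

- **Board:** it lies lengthwise on the mat, with its centre at about (559, -162) mm against the mat's (563, -161). The angles are 8.6° and 8.4°.
- **Weights:** the right tin read about 1.7 N, the middle about 4.4 N (4.1 N at the final hold) and the left about 1.6 N.
- **Final state:** the tin's bottom is about 0.20 m up, worked out from the arm's height rather than measured, and the other tins' tops are at 0.12 m. The gripper width was steady. Both lighter tins stand upright in the tray, and in the last side picture the other items look unmoved.

**Grasp redone:** on the first grip of the middle tin, the fingers closed slightly further than on tin 1. I suspected an off-centre grip, set it free without lifting it and grasped it again 3 mm over. The width read the same the second time, so the first grip was probably fine. The grips shifted the tins 2–3 mm in the tray.

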